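Fit and lock the spare flow meter on the test stand

ROBOT

A 7-joint arm with a two-finger parallel gripper is mounted at the origin on the work surface. World frame = base frame: x ahead of the robot, y to its left, z up, the work surface at z = 0. Lengths are in m, angles in rad, forces in N, time in s.
With the tool pointing down it reaches from about 0.35 to 0.775 m from the base axis. Payload 3.1 kg.
Tool frame: the origin (TCP) lies midway between the tips of the shut fingers; the grasp point (between the pads) lies 19 mm behind it (tcp_to_grasp is the distance from the TCP to the grasp point, in m); z points along the fingers, y is the line along which they close (so a half turn about z gives the same grasp; the last joint's range is limited). The gripper opens to 85 mm and grips with 20 to 120 N. Pads are 22 mm wide; open, the fingers measure 114 mm over their backs; the gripper's body (76 mm by 85 mm) begins 54 mm behind the grasp point. The pads swing forward as they close: fully open they stand 13 mm farther back than shut.
Start: joints at [-1.144, 0.311, 0.014, 1.512, -0.004, 1.319, -0.027], TCP at [0.248, 0.491, 0.231] pointing down, gripper open.
Joint ranges: [-2.7, 2.7], [-0.3, 1.91], [-1.27, 1.3], [0.12, 2.57], [-1.44, 4.58], [0.2, 2.03], [-3.05, 3.05]. Speed limits (rad/s): [2.79, 2.79, 3.14, 3.14, 3.14, 3.14, 3.14].

INTERFACE

Orientations are given as a unit quaternion [x, y, z, w].
In Python, from plant import get_state, get_image, sign_off, regions_of, tcp_to_grasp gives the robot as it stands.
- The arm moves only by the tool arm_command, never from a script. Its argument "steps" is a list of rows, each an object of numbers: "gripper": the closure, from 0 (fully open) to 1 (shut); "x", "y", "z": the shift along the tool's x, y, z as a fraction of full scale; "wx", "wy", "wz": the turn, a rotation vector about the tool's x, y, z as a fraction of full scale. A call has 1 to 8 rows; each row shifts and turns the commanded pose from where the row before left it, along the tool's axes as they then stand; what a row does not reach is not made up. Full scale, the value 1, is 0.04 m for a shift and 30 degrees for a turn. A row lasts 1/10 s, in which the tool goes at most 50 mm and 8.59 degrees, less where a joint would pass 70% of its speed; a pose out of reach is approached as far as the arm can. A call with a number of a shift or a turn outside -1 to 1 is refused whole. A call with a gripper value outside its range is refused whole. The fingers move at their own pace and stop on an object; "newtons" is the grip in N (left out, the last holds). Time passes only in rows, so rows that do not move let the fingers close. It gives the time, the measured TCP pose, the force, the opening and the grip force at its end, in the units of the state.
- get_state(): the state, without advancing time (a new reading comes with each control period).
- get_image(name): name is "scene" or "top" or "wrist"; returns a dict with "color" (384x512x3 uint8, blue, green, red), "K" (3x3 intrinsics, pixels), "D" ([k1, k2, p1, p2, k3] as OpenCV has them; the pictures are not rectified), "T" (4x4, takes a point from camera to world coordinates). Camera axes: x right, y up, looking along -z (the intrinsics and any distortion apply to the point x, -y, -z); pixel columns grow to the right and rows downward; lengths in m; the calibration is good to about 2 mm. A picture is of the moment at which its call begins. There is no depth.
- sign_off(): hands the job in; it is judged then, once.
Trained networks look in a picture, given as the dict that the camera call returned (one of the last four; its "shot" number tells which), for a name from the list of things; names that differ only in an ending like _2 or _b are one class to them, and where a whole thing is asked for, a point or a joint stands for the part that bears it (a point fixed in the world has none). Each returns a list of dicts, best first, with "conf" (0 to 1); they miss things now and then, are a little off and sometimes report something else, mostly with a low value. They report only what shows in the picture. A call takes as long as a camera call. They do not tell look-alikes from the thing itself.
- regions_of(picture, thing): "region" (384x512 bool, what is visible of it) and "pixel" ([column, row] in pixels, amid what is visible of it).
The state is a dict: "clock": time; "joint_positions": joint angles; "joint_vel": joint speeds; "effort": joint torques, N m; "ee_pos": TCP position; "ee_rot": TCP orientation; "force": force on the tool from outside, world axes, zero at the start; "torque": the same for the moment, N m; "gripper_width": finger opening in m; "grasp_force": force on a finger pad.
Only numpy, scipy, OpenCV 4.12 (cv2) and the standard library are available. Lean on these libraries where they do the work, as an engineer would, in place of code of your own. Each camera call takes 0.05 s, during which the arm holds its last target. There are 200 camera calls.

TASK

Take the spare flow meter (the taller plate, with the sight tube and a small window near its foot) out of the rack and, without dropping it, slide it edgewise into the upright slot of the test stand until it is fully home, and let go of it. Then press the stand's sprung lever down until its catch clicks over and holds it down by itself, and only after that turn the stand's valve handle a quarter turn to open, in line with the pipe. Leave the other plate, the wrench and the mouse where they are.

Things in the scene. Friction and masses are not known exactly. Their poses are not given: they have to be found in the camera images.
- meter: Spare flow meter: flat white plastic plate 60 mm wide (x), 16 thick (y), 110 tall (z), 0.16 kg, upright in one of the rack's slots, either way round. Origin: centre of its underside. Sight tube and scale on both faces; a window through it, 28 mm wide, 14 to 32 mm above its underside, takes the stand's bolt. Grip across the 16 mm near its top.
- blank: Bystander: plain aluminium blanking plate 60 x 16 x 80 mm tall (x, y, z), standing in the other slot of the rack. Origin at the centre of its underside.
- rack: Fixed grey plastic rack, 96 (x) x 150 (y) mm, base 8 mm thick, origin at the centre of its underside on the table. Two upright slots for plates, centred at y = +40 and -40 mm, floor 8 mm up, walls 22 mm high with a flared rim to 37 mm above the table; plate widths lie along x.
- slot (a point): Centre of the stand's slot floor, 10 mm above the table; axes = the stand's. Slot opens upwards, inside 65 mm (x) by 20 mm (y), walls 35 mm high, flared mouth to 42 mm above the floor. A seated meter has its underside here, width along x. Base plate 100 (x) by 385 mm (y): valve at the -y end, lever at +y. The lever drives a bolt through the +y wall into the meter's window, if the meter is home.
- lever_hinge (a point): Centre of the lever's horizontal hinge, 45 mm along +y of the slot point and 34 mm above the table, axis along the stand's x. The lever runs from here along the stand's +y.
- lever_pad (a point): Point on top of the black press paddle at the lever's end, 115 mm from the hinge; moves with the lever. The paddle is 40 mm (x) wide and reaches from 90 to 145 mm from the hinge. As found it is about 96 mm above the table, the lever sloping up at 30 degrees; fully down about 35 mm above the table. Press straight down.
- lever (a joint): Lever angle: 0 = up as found, 0.56 = hard stop down. A spring pushes it up (3 N at the paddle when up, 9 N when down). From about 0.52 the catch hooks over the lever's side pin, and let go it rests at 0.48 to 0.52; else it springs back to 0. The catch stands 30 mm to the stand's +x of the lever, 60 to 80 mm from the hinge, 58 mm high: keep off it.
- valve_axis (a point): Centre of the ball valve's handle on its vertical turning axis, 105 mm along -y of the slot point, 56 mm above the table; axes as the stand. The pipe runs along the stand's y below it (its top 35 mm above the table; the brass valve body, 36 x 44 mm, 44 mm).
- valve_grip (a point): Centre of the black sleeve on the valve handle, 58 mm from the turning axis, 56 mm above the table. Sleeve 50 mm long, 20 mm wide, 16 mm high. The handle's tip is 83 mm from the axis.
- valve (a joint): Turn of the valve handle, counter-clockwise from above: 0 = shut, handle towards the stand's -x across the pipe; 1.57 = fully open (stop), handle along the pipe to the stand's -y. It stays where it is left; about 2 N at the sleeve turns it.
- wrench: Bystander: steel wrench 150 mm long lying on the bench beyond the stand.
- mouse: Bystander: black computer mouse, 100 x 58 x 34 mm, on the bench beyond the stand.
Not all that is in view belongs to the job. Leave any green or yellow look-alike of the meter alone.

How it is judged:
On the way, in this order (a step that is already met when the one before it is completed fails the run):
1. the flow meter stands fully home in the stand's slot, let go, while the lever is still up (z of meter in the frame of slot below 0.005 m and horizontal distance between meter and slot below 0.008 m and angle between meter's own z axis and vertical below 0.1 rad and angle between the x axis of meter and the x axis of slot, either way round below 0.15 rad and contact force between the fingers and meter below 0.2 N and value of joint lever below 0.15 rad), for 0.1 s.
2. the lever is held down by its catch with the robot off it (value of joint lever above 0.44 rad and contact force between each of the arm, the fingers and lever below 0.1 N), for 0.2 s.
3. the valve handle is turned in line with the pipe (value of joint valve above 1.4 rad), for 0.1 s.
At the end, for the whole second after the job is handed in: The flow meter stands at rest in the stand's slot, its underside within 5 mm of the slot floor and 8 mm of its centre, upright within 0.1 rad and in line with the slot; the lever is held down by its catch (joint above 0.44); the valve is open (joint above 1.4 of 1.57) (z of meter in the frame of slot below 0.005 m and horizontal distance between meter and slot below 0.008 m and angle between meter's own z axis and vertical below 0.1 rad and angle between the x axis of meter and the x axis of slot, either way round below 0.15 rad and linear speed of meter below 0.02 m/s and value of joint lever above 0.44 rad and value of joint valve above 1.4 rad); the robot touches nothing.
It fails at once if the flow meter is dropped (falls faster than 0.5 m/s out of the gripper) (linear speed of meter above 0.5 m/s and contact force between the fingers and meter below 0.1 N).
It fails at once if the valve is opened before the lever is down (value of joint valve above 0.7 rad and value of joint lever below 0.4 rad).
It fails at once if the blanking plate is taken away or knocked over (distance of blank from where it was at the start of the episode above 0.03 m).
It fails at once if the wrench is moved (distance of wrench from where it was at the start of the episode above 0.03 m).
It fails at once if the mouse is moved (distance of mouse from where it was at the start of the episode above 0.03 m).
It also fails if it takes over 58 s, if anything falls off the work surface, if the arm or the gripper's body presses on something with over 40 N, if the wrist force passes 120 N, or if a joint passes its speed limit or range.

## Working session

There is one attempt and no reset: what is moved stays moved. The work goes in short steps, Python scripts to look and compute and a tool call to move; the robot and the scene stay as the last step left them, time stands still between calls to the robot, and variables do not carry over. Pictures are saved under pics/ and viewed, at most 10 in all, crops included, and the job is handed in when it is done.

Besides the shell and the picture viewer there is one more tool, called after "Request:" as a command line: name --argument value ..., lists and objects as JSON in quotes. arm_command: Moves the arm, as the interface text tells. Its arguments: {"type":"object","properties":{"steps":{"type":"array"},"newtons":{"type":"number"}},"required":["steps"]}

```bash
mkdir -p pics; ls; cat > h.py <<'E'
import numpy as np, cv2
from plant import *
from scipy.spatial.transform import Rotation as R
def ray(p,px):
    q=cv2.undistortPoints(np.array([[px]],float),p["K"],np.array(p["D"],float))[0,0]
    d=p["T"][:3,:3]@np.array([q[0],-q[1],-1]); return p["T"][:3,3],d/np.linalg.norm(d)
def atz(p,px,z):
    o,d=ray(p,px); return o+d*(z-o[2])/d[2]
def proj(p,X):
    X=np.atleast_2d(X); T=np.linalg.inv(p["T"]); c=X@T[:3,:3].T+T[:3,3]
    return cv2.projectPoints(c*[1,-1,-1],np.zeros(3),np.zeros(3),p["K"],np.array(p["D"],float))[0][:,0]
def tri(rs):
    A=0;b=0
    for o,d in rs:
        M=np.eye(3)-np.outer(d,d);A=A+M;b=b+M@o
    return np.linalg.solve(A,b)
E
python3 - <<'E'
from h import *
s=get_state();print(s["ee_pos"],s["ee_rot"],s["gripper_width"],tcp_to_grasp)
ims=[]
for n in["scene","top"]:
    p=get_image(n);ims.append(p["color"]);print(n,p["T"].round(3).tolist(),p["K"][0])
    for t in["meter","blank","rack","lever_pad","valve_grip","wrench","mouse"]:
        for r in regions_of(p,t)[:3]:
            ys,xs=np.where(r["region"]);print(t,round(r["conf"],2),np.round(r["pixel"]),xs.min(),xs.max(),ys.min(),ys.max(),len(xs))
    cv2.imwrite(f"pics/{n}.png",cv2.resize(p["color"],(800,600)))
E
```

```text
pics
[0.24813745 0.49000848 0.23019225] [ 2.32216537e-01  9.72663375e-01 -1.17665619e-03 -2.35115642e-04] 0.08542021716038256 0.0187
scene [[-0.04, -0.661, 0.749, 1.394], [0.999, -0.016, 0.039, 0.124], [-0.014, 0.75, 0.661, 0.751], [0.0, 0.0, 0.0, 1.0]] [487.36143998   0.         253.98373756]
meter 0.94 [340. 192.] 325 357 167 216 1175
meter 0.71 [374. 151.] 365 381 130 174 385
meter 0.34 [187. 185.] 99 265 143 208 5789
blank 0.65 [339. 149.] 332 345 134 166 280
blank 0.61 [183. 182.] 100 264 144 208 5589
lever_pad 0.64 [232. 167.] 196 251 153 179 435
valve_grip 0.77 [136. 155.] 132 145 142 168 251
valve_grip 0.46 [341. 151.] 332 345 134 166 286
wrench 0.61 [178. 249.] 169 189 223 279 610
mouse 0.63 [268. 250.] 254 283 228 269 1152
top [[-0.006, 0.99, -0.14, 0.502], [-0.999, -0.011, -0.033, 0.06], [-0.034, 0.14, 0.99, 0.931], [0.0, 0.0, 0.0, 1.0]] [415.51723245   0.         256.23124749]
meter 0.79 [130. 256.] 114 142 244 274 624
meter 0.77 [170. 201.] 153 188 186 211 360
blank 0.7 [166. 272.] 154 175 257 286 399
rack 0.65 [158. 264.] 123 191 234 293 1861
lever_pad 0.65 [284. 223.] 260 324 208 235 847
valve_grip 0.58 [391. 258.] 386 402 234 278 461
valve_grip 0.18 [338. 234.] 249 428 202 277 7933
wrench 0.97 [326. 150.] 311 339 115 176 576
mouse 0.6 [241. 150.] 230 255 127 168 1040
mouse 0.16 [166. 272.] 154 176 256 286 433
```

View pics/scene.png

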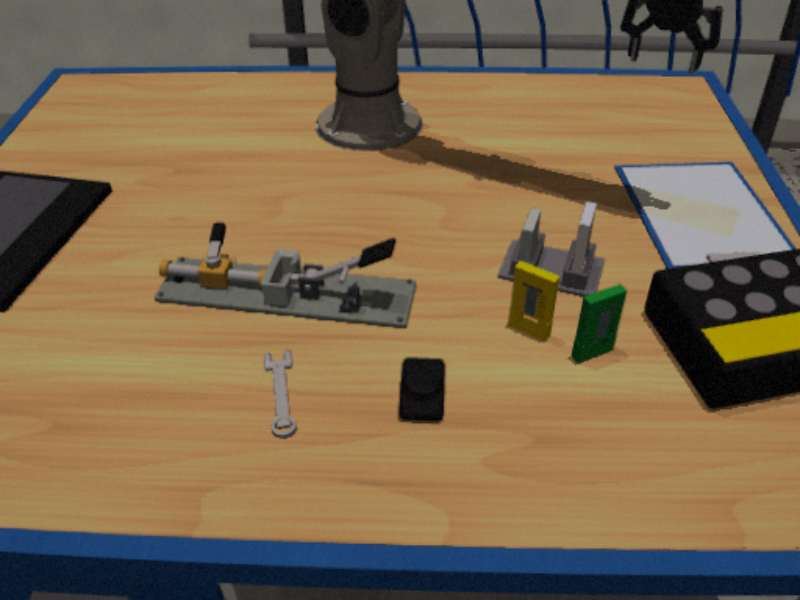

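View pics/top.png

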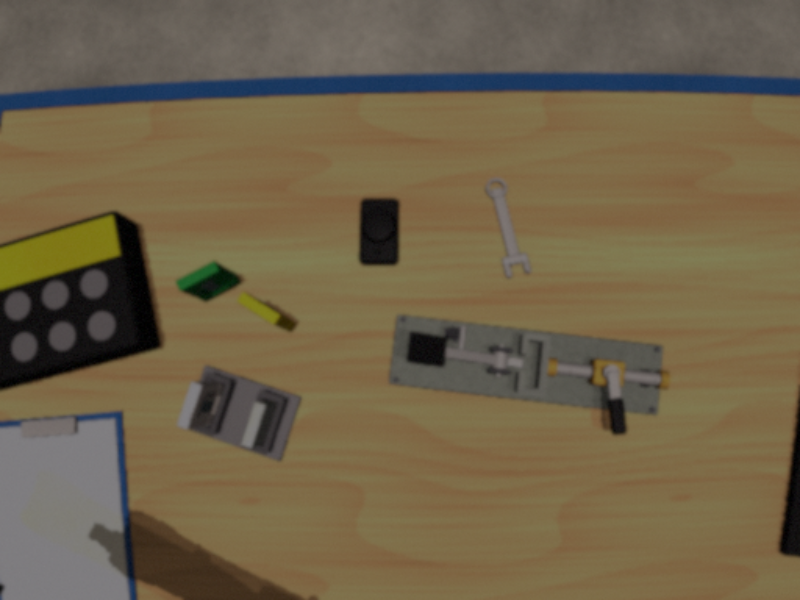

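The scene holds three plates that look like the meter (scene picture, 512-px scale). The white plate in the rack's +y slot is at (374,151), the yellow one at (341,192) and the green one at (384,207). The white one fits because it is in the rack and taller than its neighbour, the blank at (339,149). The stand's valve is at -y and its paddle at +y.

```bash
python3 - <<'E'
from h import *
p=get_image("scene");q=get_image("top");w=get_image("wrist")
c=cv2.resize(p["color"][115:205,300:420],(720,540),interpolation=cv2.INTER_CUBIC);cv2.imwrite("pics/crop.png",c)
st=[(401,317),(662,346),(658,412),(391,383)]
print("stand",[atz(q,np.array(a)*.64,.01)[:2].round(3).tolist() for a in st])
rk=[(206,366),(300,398),(280,460),(185,425)]
print("rack",[atz(q,np.array(a)*.64,.008)[:2].round(3).tolist() for a in rk])
m=[r for r in regions_of(p,"meter") if r["pixel"][0]>360 and r["pixel"][1]<180][0]
n=[r for r in regions_of(q,"meter") if r["pixel"][1]>220][0]
print("meter mid",tri([ray(p,m["pixel"]),ray(q,n["pixel"])]))
print("meter top",atz(q,[117,270],.118),atz(q,[122,246],.118), proj(q,[[.55,.3,.118]]))
Rt=R.from_quat(get_state()["ee_rot"]);print("cam in tool",Rt.inv().apply(w["T"][:3,3]-get_state()["ee_pos"]),(Rt.inv().as_matrix()@w["T"][:3,:3]).round(2).tolist(),w["K"][0])
print(Rt.as_matrix().round(3).tolist())
E
```

```text
stand [[0.601, 0.09], [0.555, -0.283], [0.461, -0.273], [0.507, 0.105]]
rack [[0.532, 0.373], [0.486, 0.234], [0.399, 0.262], [0.447, 0.402]]
meter mid [0.48226857 0.35876756 0.075462  ]
meter top [0.45718289 0.36449594 0.118     ] [0.50472213 0.35538621 0.118     ] [[149.51165386 223.24843536]]
cam in tool [ 0.07984532  0.00083701 -0.14171245] [[0.0, 0.95, 0.31], [1.0, -0.0, 0.0], [0.0, 0.31, -0.95]] [306.32842274   0.         256.09935087]
[[-0.892, 0.452, -0.0], [0.452, 0.892, -0.0], [0.0, -0.0, -1.0]]
```

View pics/crop.png

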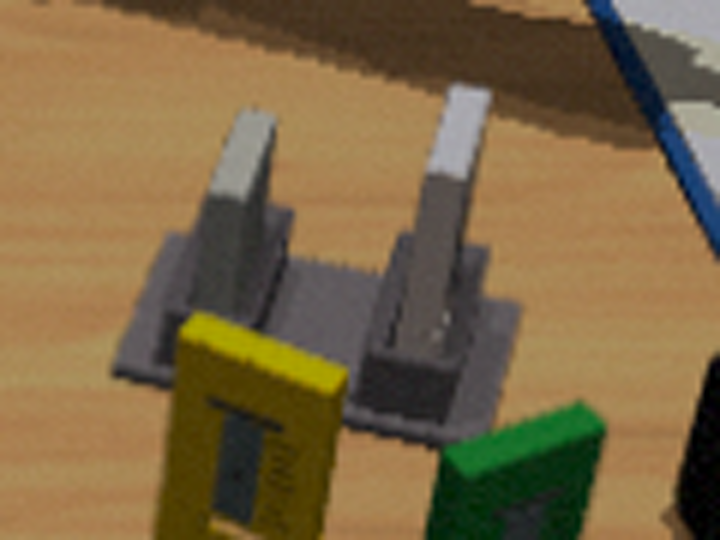

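The crop shows the white plate at (455,130) taller than the grey blank at (245,150) beside it, so the white one is the meter. The yellow and green plates stand outside the rack. I'll move above it for wrist views.

Request:
arm_command --steps '[{"x": -0.95, "y": -0.05, "gripper": 0}, {"x": -0.95, "y": -0.05}, {"x": -0.95, "y": -0.05}, {"x": -0.95, "y": -0.05}, {"x": -0.95, "y": -0.05}, {"x": -0.95, "y": -0.05}, {"x": -0.95, "y": -0.05}, {"wz": -0.28}]'

```text
schema error: expected keys gripper, x, y, z, wx, wy, wz
```

```bash
python3 - <<'E'
from h import *
w=get_image("wrist");s=get_state();print(s["ee_pos"],R.from_quat(s["ee_rot"]).as_matrix().round(3).tolist())
for t in["meter","blank","rack"]:
    for r in regions_of(w,t)[:2]:
        ys,xs=np.where(r["region"]);print(t,round(r["conf"],2),np.round(r["pixel"]),xs.min(),xs.max(),ys.min(),ys.max(),len(xs))
cv2.imwrite("pics/w1.png",cv2.resize(w["color"],(800,600)))
import pickle;pickle.dump(w,open("w1.pkl","wb"))
E
```

```text
[0.24850891 0.4906851  0.23132533] [[-0.892, 0.452, 0.0], [0.452, 0.892, 0.0], [-0.0, 0.0, -1.0]]
meter 0.53 [243. 341.] 234 252 331 351 286
blank 0.85 [183. 355.] 174 194 338 365 401
rack 0.63 [221. 325.] 163 271 306 356 3378
```

View pics/w1.png

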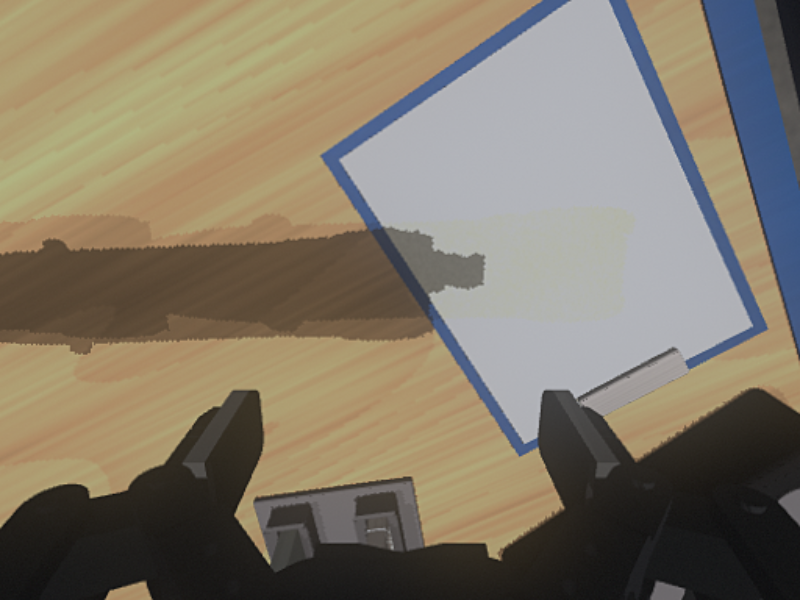

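The call was refused because every row needs all its keys, so the arm hasn't moved. This picture only shows the rack's near edge at (340,510). I'll resend it with full rows.

Request:
arm_command --steps '[{"gripper": 0, "x": -0.95, "y": -0.05, "z": 0, "wx": 0, "wy": 0, "wz": 0}, {"gripper": 0, "x": -0.95, "y": -0.05, "z": 0, "wx": 0, "wy": 0, "wz": 0}, {"gripper": 0, "x": -0.95, "y": -0.05, "z": 0, "wx": 0, "wy": 0, "wz": 0}, {"gripper": 0, "x": -0.95, "y": -0.05, "z": 0, "wx": 0, "wy": 0, "wz": 0}, {"gripper": 0, "x": -0.95, "y": -0.05, "z": 0, "wx": 0, "wy": 0, "wz": 0}, {"gripper": 0, "x": -0.95, "y": -0.05, "z": 0, "wx": 0, "wy": 0, "wz": 0}, {"gripper": 0, "x": -0.95, "y": -0.05, "z": 0, "wx": 0, "wy": 0, "wz": -0.28}, {"gripper": 0, "x": -0.95, "y": 0, "z": 0, "wx": 0, "wy": 0, "wz": 0}]'

```text
clock: 2.05
ee_pos: [0.5168, 0.3443, 0.2316]
ee_rot: [0.16, 0.987, -0.0, 0.0]
force: [0.4, 0.2, 0.3]
gripper_width: 0.0857
grasp_force: 0.0
```

```bash
python3 - <<'E'
from h import *
w=get_image("wrist");s=get_state();print(s["ee_pos"],R.from_quat(s["ee_rot"]).as_matrix().round(3).tolist())
for t in["meter","blank","rack"]:
    for r in regions_of(w,t)[:2]:
        ys,xs=np.where(r["region"]);print(t,round(r["conf"],2),np.round(r["pixel"]),xs.min(),xs.max(),ys.min(),ys.max(),len(xs))
cv2.imwrite("pics/w2.png",cv2.resize(w["color"],(800,600)))
import pickle;pickle.dump(w,open("w1.pkl","wb"))
E
```

```text
[0.52468115 0.33895694 0.23077491] [[-0.945, 0.326, 0.008], [0.326, 0.945, -0.005], [-0.009, -0.002, -1.0]]
meter 0.93 [224. 264.] 184 247 229 296 3263
meter 0.92 [298. 275.] 275 331 231 318 3242
blank 0.98 [176. 135.] 157 193 101 168 2037
blank 0.56 [  9. 297.] 0 27 276 313 735
rack 0.77 [227. 115.] 153 285 84 168 7192
```

View pics/w2.png

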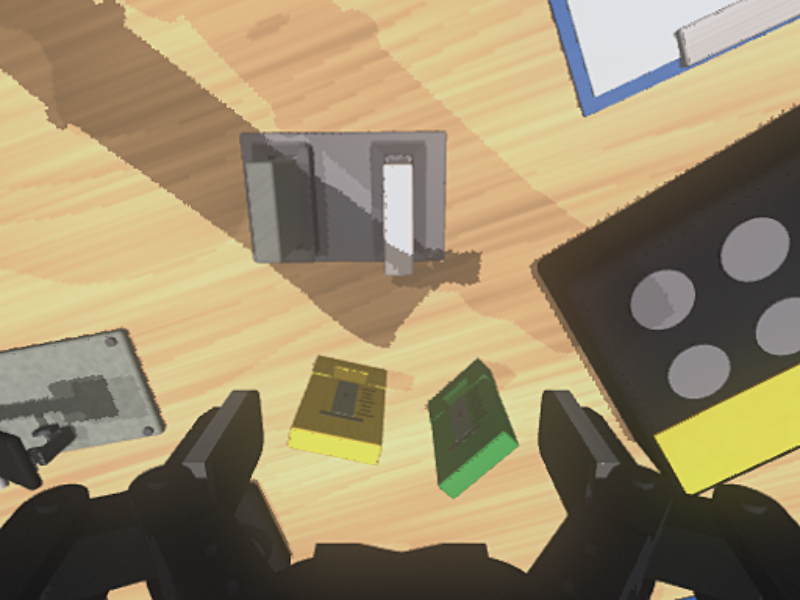

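The wrist view (800-px scale) shows the meter's top face from (397,163) to (400,275), the blank at (265,210), and the yellow (340,400) and green (470,420) decoys on the bench.

```bash
python3 - <<'E'
from h import *
import pickle;w=pickle.load(open("w1.pkl","rb"))
P=[atz(w,np.array(a)*.64-.2,.118) for a in[(383,163),(411,163),(413,275),(386,275)]]
print(np.round(P,4).tolist(),np.mean(P,0).round(4)); a=(P[0]+P[1]-P[2]-P[3]);print("width dir",np.degrees(np.arctan2(a[1],a[0])),np.linalg.norm(a)/2)
Q=[atz(w,np.array(a)*.64-.2,.008) for a in[(241,132),(446,131),(446,262),(254,262)]]
print("rack",np.round(Q,3).tolist(),np.mean(Q,0).round(3))
# height from two views: top camera end-point pixels of meter top
q=get_image("top");m=[r for r in regions_of(q,"meter") if r["pixel"][1]>220][0]["region"]
g=cv2.cvtColor(q["color"],cv2.COLOR_BGR2GRAY)
b=((g>110)&m).astype(np.uint8);ys,xs=np.where(b);r=cv2.minAreaRect(np.c_[xs,ys].astype(np.float32));print("top bright",r)
c=np.array(r[0]);X=tri([ray(q,c),ray(w,np.array([398.5,219])*.64)]);print("tri",X)
print("pred top px",proj(q,np.array(P)).round(1).tolist())
E
```

```text
[[0.4468, 0.3591, 0.118], [0.4513, 0.3727, 0.118], [0.508, 0.3554, 0.118], [0.5033, 0.3413, 0.118]] [0.4774 0.3571 0.118 ]
width dir 162.8310821227274 0.05926912149452648
rack [[0.397, 0.264, 0.008], [0.443, 0.404, 0.008], [0.535, 0.377, 0.008], [0.488, 0.234, 0.008]] [0.466 0.32  0.008]
top bright ((117.50000762939453, 267.0), (7.005387783050537, 13.461333274841309), 15.94539737701416)
tri [0.46872354 0.35689855 0.14178102]
pred top px [[119.5, 275.3], [113.0, 272.9], [122.0, 244.3], [128.8, 246.7]]
```

Request:
arm_command --steps '[{"gripper": 0, "x": 0.63, "y": 0.02, "z": 0, "wx": 0, "wy": 0, "wz": 0}, {"gripper": 0, "x": 0.63, "y": 0.02, "z": 0, "wx": 0, "wy": 0, "wz": -0.06}, {"gripper": 0, "x": 0, "y": 0, "z": 0.6, "wx": 0, "wy": 0, "wz": 0}, {"gripper": 0, "x": 0, "y": 0, "z": 0.6, "wx": 0, "wy": 0, "wz": 0}, {"gripper": 0, "x": 0, "y": 0, "z": 0, "wx": 0, "wy": 0, "wz": 0}, {"gripper": 0, "x": 0, "y": 0, "z": 0, "wx": 0, "wy": 0, "wz": 0}]'

```text
clock: 2.95
ee_pos: [0.467, 0.3644, 0.1837]
ee_rot: [0.144, 0.99, 0.0, -0.0]
force: [0.8, 0.1, 0.7]
gripper_width: 0.0855
grasp_force: 0.0
```

```bash
python3 - <<'E'
from h import *
w=get_image("wrist");s=get_state();M=R.from_quat(s["ee_rot"]).as_matrix();print(s["ee_pos"],M.round(3).tolist())
print("tool err to meter",M.T@(np.array([.4774,.3571,.079])-s["ee_pos"]))
print(proj(w,[[0.4468,0.3591,.118],[.4513,.3727,.118],[.508,.3554,.118],[.5033,.3413,.118]])*1.5625)
cv2.imwrite("pics/w3.png",cv2.resize(w["color"],(800,600)))
E
```

```text
[0.46799491 0.36458661 0.18457558] [[-0.958, 0.285, 0.001], [0.285, 0.958, 0.001], [-0.001, 0.002, -1.0]]
tool err to meter [-0.01107428 -0.00467976  0.10557542]
[[374.17134592 289.18547112]
 [405.85010445 290.13084289]
 [404.48084871 406.0761141 ]
 [374.13726357 405.18590583]]
```

View pics/w3.png

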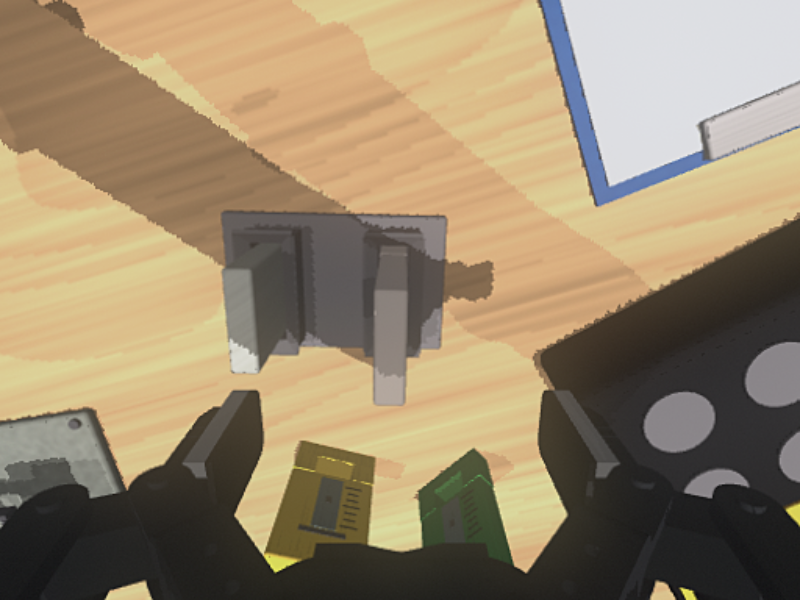

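The wrist view shows the meter's top at (374–406, 290–405), within about 2 px of the prediction, which confirms its position and height. The yellow and green plates are clear of the fingers.

Request:
arm_command --steps '[{"gripper": 0, "x": -0.28, "y": -0.12, "z": 0, "wx": 0, "wy": 0, "wz": 0.02}, {"gripper": 0, "x": 0, "y": 0, "z": 0.6, "wx": 0, "wy": 0, "wz": 0}, {"gripper": 0, "x": 0, "y": 0, "z": 0.6, "wx": 0, "wy": 0, "wz": 0}, {"gripper": 0, "x": 0, "y": 0, "z": 0.6, "wx": 0, "wy": 0, "wz": 0}, {"gripper": 0, "x": 0, "y": 0, "z": 0.6, "wx": 0, "wy": 0, "wz": 0}, {"gripper": 0, "x": 0, "y": 0, "z": 0.2, "wx": 0, "wy": 0, "wz": 0}, {"gripper": 0, "x": 0, "y": 0, "z": 0, "wx": 0, "wy": 0, "wz": 0}]'

```text
clock: 3.7
ee_pos: [0.4779, 0.3548, 0.0789]
ee_rot: [0.151, 0.989, -0.001, -0.0]
force: [1.1, 0.6, -0.1]
gripper_width: 0.0858
grasp_force: 0.0
```

```bash
python3 - <<'E'
from h import *
s=get_state();M=R.from_quat(s["ee_rot"]).as_matrix();print(s["ee_pos"],M.round(3).tolist(),s["force"])
print("tool err to meter",M.T@(np.array([.4774,.3571,.079])-s["ee_pos"]))
E
```

```text
[0.4779236  0.35478203 0.07888261] [[-0.955, 0.298, -0.001], [0.298, 0.955, -0.001], [0.0, -0.001, -1.0]] [ 1.10456061  0.58682152 -0.06406974]
tool err to meter [ 0.00119     0.0020568  -0.00011981]
```

Request:
arm_command --steps '[{"gripper": 0, "x": 0.02, "y": 0.05, "z": 0, "wx": 0, "wy": 0, "wz": 0}, {"gripper": 1, "x": 0, "y": 0, "z": 0, "wx": 0, "wy": 0, "wz": 0}, {"gripper": 1, "x": 0, "y": 0, "z": 0, "wx": 0, "wy": 0, "wz": 0}, {"gripper": 1, "x": 0, "y": 0, "z": 0, "wx": 0, "wy": 0, "wz": 0}, {"gripper": 1, "x": 0, "y": 0, "z": 0, "wx": 0, "wy": 0, "wz": 0}, {"gripper": 1, "x": 0, "y": 0, "z": 0, "wx": 0, "wy": 0, "wz": 0}, {"gripper": 1, "x": 0, "y": 0, "z": 0, "wx": 0, "wy": 0, "wz": 0}, {"gripper": 1, "x": 0, "y": 0, "z": 0, "wx": 0, "wy": 0, "wz": 0}]' --newtons 60

```text
clock: 4.5
ee_pos: [0.4775, 0.358, 0.0795]
ee_rot: [0.15, 0.989, 0.0, 0.0]
force: [-0.5, 0.9, 0.6]
gripper_width: 0.0152
grasp_force: 58.6
```

```bash
python3 - <<'E'
from h import *
s=get_state();print(s["ee_pos"],s["gripper_width"],s["grasp_force"],s["force"])
E
```

```text
[0.47745801 0.35795066 0.07954899] 0.015216828818086045 58.626667857170105 [-0.53840123  0.88342246  0.5630186 ]
```

Request:
arm_command --steps '[{"gripper": 1, "x": 0, "y": 0, "z": -0.5, "wx": 0, "wy": 0, "wz": 0}, {"gripper": 1, "x": 0, "y": 0, "z": -0.7, "wx": 0, "wy": 0, "wz": 0}, {"gripper": 1, "x": 0, "y": 0, "z": -0.7, "wx": 0, "wy": 0, "wz": 0}, {"gripper": 1, "x": 0, "y": 0, "z": -0.7, "wx": 0, "wy": 0, "wz": 0}, {"gripper": 1, "x": 0, "y": 0, "z": -0.7, "wx": 0, "wy": 0, "wz": 0}, {"gripper": 1, "x": 0, "y": 0, "z": -0.7, "wx": 0, "wy": 0, "wz": 0}, {"gripper": 1, "x": 0, "y": 0, "z": 0, "wx": 0, "wy": 0, "wz": -0.17}, {"gripper": 1, "x": 0, "y": 0, "z": 0, "wx": 0, "wy": 0, "wz": -0.17}]'

```text
clock: 5.3
ee_pos: [0.4777, 0.3579, 0.2401]
ee_rot: [0.06, 0.998, 0.0, 0.001]
force: [-1.0, 0.5, -1.7]
gripper_width: 0.0154
grasp_force: 58.6
```

Request:
arm_command --steps '[{"gripper": 1, "x": -0.4, "y": -0.5, "z": 0, "wx": 0, "wy": 0, "wz": 0}, {"gripper": 1, "x": -0.5, "y": -0.8, "z": 0, "wx": 0, "wy": 0, "wz": 0}, {"gripper": 1, "x": -0.5, "y": -0.8, "z": 0, "wx": 0, "wy": 0, "wz": 0}, {"gripper": 1, "x": -0.5, "y": -0.8, "z": 0, "wx": 0, "wy": 0, "wz": 0}, {"gripper": 1, "x": -0.5, "y": -0.8, "z": 0, "wx": 0, "wy": 0, "wz": 0}, {"gripper": 1, "x": -0.4, "y": -0.8, "z": 0, "wx": 0, "wy": 0, "wz": 0}, {"gripper": 1, "x": -0.4, "y": -0.8, "z": 0, "wx": 0, "wy": 0, "wz": 0}, {"gripper": 1, "x": -0.4, "y": -0.8, "z": 0, "wx": 0, "wy": 0, "wz": 0}]'

```text
clock: 6.1
ee_pos: [0.5902, 0.0964, 0.2386]
ee_rot: [0.062, 0.998, -0.0, -0.001]
force: [0.7, 0.6, -1.2]
gripper_width: 0.0157
grasp_force: 58.7
```

Request:
arm_command --steps '[{"gripper": 1, "x": -0.3, "y": -0.8, "z": 0, "wx": 0, "wy": 0, "wz": 0}, {"gripper": 1, "x": -0.3, "y": -0.8, "z": 0, "wx": 0, "wy": 0, "wz": 0}, {"gripper": 1, "x": 0, "y": -0.8, "z": 0, "wx": 0, "wy": 0, "wz": 0}, {"gripper": 1, "x": 0, "y": -0.8, "z": 0, "wx": 0, "wy": 0, "wz": 0}, {"gripper": 1, "x": 0, "y": -0.8, "z": 0, "wx": 0, "wy": 0, "wz": 0}, {"gripper": 1, "x": 0, "y": 0, "z": 0, "wx": 0, "wy": 0, "wz": 0}, {"gripper": 1, "x": 0, "y": 0, "z": 0, "wx": 0, "wy": 0, "wz": 0}]'

```text
clock: 6.8
ee_pos: [0.5939, -0.0649, 0.2387]
ee_rot: [0.063, 0.998, 0.0, -0.001]
force: [0.5, -0.0, -1.5]
gripper_width: 0.0151
grasp_force: 58.6
```

```bash
python3 - <<'E'
from h import *
import pickle
w=get_image("wrist");s=get_state();M=R.from_quat(s["ee_rot"]).as_matrix();print(s["ee_pos"],M.round(3).tolist(),s["grasp_force"],s["gripper_width"])
pickle.dump(w,open("w4.pkl","wb"))
cv2.imwrite("pics/w4.png",cv2.resize(w["color"],(800,600)))
for t in["meter","slot","lever_pad","valve_grip"]:
    for r in regions_of(w,t)[:2]:
        ys,xs=np.where(r["region"]);print(t,round(r["conf"],2),np.round(r["pixel"]),xs.min(),xs.max(),ys.min(),ys.max(),len(xs))
E
```

```text
[ 0.59425742 -0.0628929   0.23872384] [[-0.992, 0.123, -0.001], [0.123, 0.992, 0.001], [0.001, 0.001, -1.0]] 58.58052849769592 0.015374077867450316
meter 0.57 [260. 261.] 236 277 168 351 6548
slot 0.83 [223. 108.] 44 415 23 154 31486
slot 0.43 [105.  66.] 79 132 23 124 2204
lever_pad 0.61 [358. 115.] 256 415 93 153 4726
valve_grip 0.93 [105.  68.] 79 133 23 123 2291
valve_grip 0.67 [223. 108.] 44 415 23 154 31325
```

View pics/w4.png

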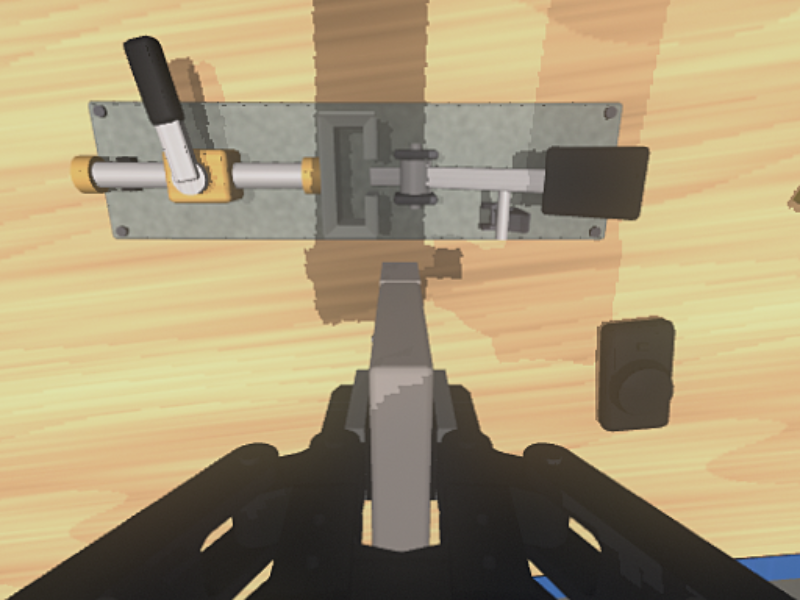

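The picture shows the meter held square. The stand's base corners are at (91,102), (622,103), (603,238) and (117,239). The slot is at about (350,175), the hinge at (415,175), the paddle at (595,183) and the valve hub at (190,180). I'll fit the stand's pose from these.

```bash
cat > fit.py <<'E'
from h import *
from scipy.optimize import least_squares
import pickle;w=pickle.load(open("w4.pkl","rb"))
S=[(-.05,-.1925,.01),(-.05,.1925,.01),(.05,.1925,.01),(.05,-.1925,.01)]
P=[(0,-.105,.062),(0,.045,.036),(0,0,.052),(-.02,.121,.083),(-.02,.1686,.1105),(.02,.1686,.1105),(.02,.121,.083),(0,0,.025)]
px=np.array([(91,102),(622,103),(603,238),(117,239),(191,180),(415,176),(349,175),(546,147),(649,147),(640,219),(543,214),(350,176)])*.64-.2
def wp(v):
    c,s=np.cos(v[2]),np.sin(v[2]);A=np.array([[c,-s,0],[s,c,0],[0,0,1]])
    X=np.array(S)+[0,v[3],0];return np.r_[X,np.array(P)]@A.T+[v[0],v[1],0]
f=lambda v:(proj(w,wp(v))-px).ravel()
r=least_squares(f,[.53,-.08,-.125,0],loss="soft_l1");v=r.x
print(v,np.degrees(v[2]));print((f(v).reshape(-1,2)*1.5625).round(1).tolist())
np.save("stand.npy",v)
E
python3 fit.py; python3 - <<'E'
from h import *
import pickle;w=pickle.load(open("w4.pkl","rb"));s=get_state();M=R.from_quat(s["ee_rot"]).as_matrix()
C=[atz(w,np.array(a)*.64-.2,s["ee_pos"][2]+.0385) for a in[(370,365),(432,365),(430,548),(372,548)]]
print("meter top in tool",((np.array(C)-s["ee_pos"])@M).round(4).tolist())
E
```

```text
[ 0.53125473 -0.09083034 -0.12367102  0.00375997] -7.085827583536233
[[-5.4, -0.5], [5.1, -2.0], [5.1, 2.2], [-4.1, 2.1], [-7.7, -0.7], [0.2, 0.8], [-0.7, 3.4], [0.8, -0.9], [2.5, -1.6], [-0.2, 1.7], [-2.4, 0.5], [2.2, -0.0]]
meter top in tool [[0.0306, -0.009, -0.0385], [0.0305, 0.0056, -0.0385], [-0.0236, 0.0058, -0.0385], [-0.0235, -0.0098, -0.0385]]
```

Request:
arm_command --steps '[{"gripper": 1, "x": 0, "y": -0.45, "z": 0, "wx": 0, "wy": 0, "wz": 0}, {"gripper": 1, "x": 0, "y": -0.44, "z": 0, "wx": 0, "wy": 0, "wz": 0}, {"gripper": 1, "x": 0, "y": 0, "z": 0.5, "wx": 0, "wy": 0, "wz": 0}, {"gripper": 1, "x": 0, "y": 0, "z": 0.5, "wx": 0, "wy": 0, "wz": 0}, {"gripper": 1, "x": 0, "y": 0, "z": 0.5, "wx": 0, "wy": 0, "wz": 0}, {"gripper": 1, "x": 0, "y": 0, "z": 0, "wx": 0, "wy": 0, "wz": 0}, {"gripper": 1, "x": 0, "y": 0, "z": 0, "wx": 0, "wy": 0, "wz": 0}]'

```text
clock: 7.75
ee_pos: [0.5903, -0.0983, 0.1794]
ee_rot: [0.061, 0.998, 0.0, -0.0]
force: [-0.3, -0.3, -0.9]
gripper_width: 0.0153
grasp_force: 58.7
```

```bash
python3 - <<'E'
from h import *
import pickle
w=get_image("wrist");s=get_state();M=R.from_quat(s["ee_rot"]).as_matrix();print(s["ee_pos"],M.round(3).tolist(),s["grasp_force"])
pickle.dump(w,open("w5.pkl","wb"))
cv2.imwrite("pics/w5.png",cv2.resize(w["color"],(800,600)))
v=np.load("stand.npy");A=R.from_euler("z",v[2]).as_matrix()
for n,X in dict(floor=(0,0,.01),rim=(0,0,.052),hinge=(0,.045,.034),hub=(0,-.105,.062),body=(0,-.105,.044)).items(): print(n,(proj(w,A@X+[v[0],v[1],0])*1.5625).round(1))
E
```

```text
[ 0.59093874 -0.09864948  0.18036711] [[-0.993, 0.122, 0.002], [0.122, 0.993, -0.0], [-0.002, -0.0, -1.0]] 58.745083808898926
floor [[398.8 178.7]]
rim [[398.6 183.8]]
hinge [[475.9 181.6]]
hub [[198.8 184.5]]
body [[211.6 182. ]]
```

View pics/w5.png

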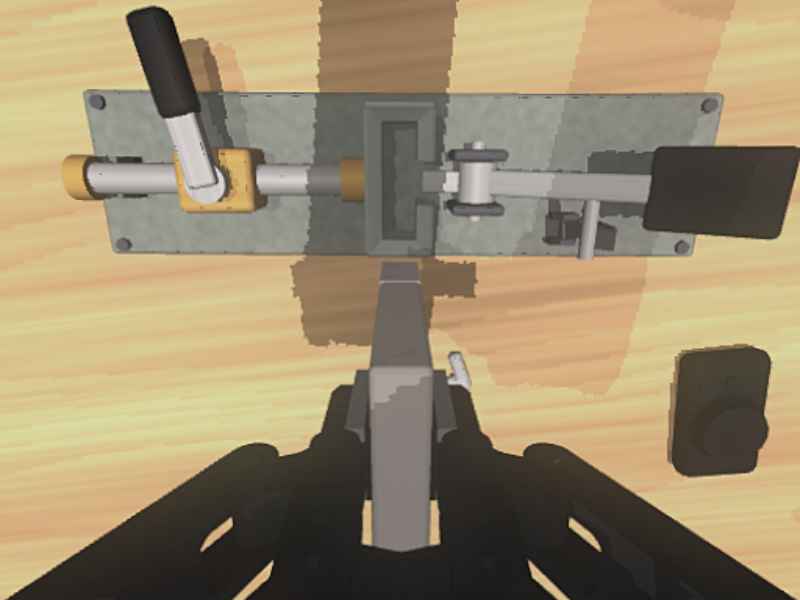

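The closer view shows the slot rim at (364–437, 101–257), centre (400.5,179), with the hinge at (476,181). That is within 2–4 px of the prediction. I'll refit on both views together.

```bash
cat > fit2.py <<'E'
from h import *
from scipy.optimize import least_squares
import pickle
V=[pickle.load(open(f,"rb")) for f in("w4.pkl","w5.pkl")]
PX=[[(91,102),(622,103),(603,238),(117,239),(415,176),(349,175),(203,176)],
    [(83,90),(723,94),(696,255),(113,252),(476,181.5),(400.5,179),(220,181)]]
PX=[np.array(a)*.64-.2 for a in PX]
def wp(v):
    z=v[4];X=np.array([(-.05,v[3]-.1925,z),(-.05,v[3]+.1925,z),(.05,v[3]+.1925,z),(.05,v[3]-.1925,z),(0,.045,.036),(0,0,.052),(0,-.105,.044)])
    return X@R.from_euler("z",v[2]).as_matrix().T+[v[0],v[1],0]
f=lambda v:np.concatenate([(proj(w,wp(v))-p).ravel() for w,p in zip(V,PX)])
v=least_squares(f,[.53,-.09,-.124,0,.008],loss="soft_l1").x
print(v.round(4));print((f(v).reshape(2,-1,2)*1.5625).round(1).tolist())
for w,p in zip(V,PX): print("slot rim at z",atz(w,p[5],.052),"hinge",atz(w,p[4],.036))
np.save("stand.npy",v)
s=get_state();M=R.from_quat(s["ee_rot"]).as_matrix()
C=[atz(V[1],np.array(a)*.64-.2,s["ee_pos"][2]+.0385) for a in[(370,365),(432,365),(430,548),(372,548)]]
print("to slot, tool",M.T@(np.array([v[0],v[1],.0])-s["ee_pos"]))
E
python3 fit2.py
```

```text
[ 0.5308 -0.0899 -0.1259  0.0019  0.0045]
[[[-2.0, -1.3], [0.5, -1.5], [0.8, 0.8], [-1.7, -0.4], [1.6, 0.1], [0.7, 2.5], [-7.0, 0.4]], [[1.4, -0.6], [0.1, -1.6], [-5.7, 0.1], [2.3, 0.7], [2.4, -0.1], [0.1, 4.1], [-6.6, -0.1]]]
slot rim at z [ 0.52916282 -0.09003943  0.052     ] hinge [ 0.53625654 -0.04628024  0.036     ]
slot rim at z [ 0.52864809 -0.08964901  0.052     ] hinge [ 0.53639324 -0.04657858  0.036     ]
to slot, tool [0.06104812 0.00141608 0.18025854]
```

Request:
arm_command --steps '[{"gripper": 1, "x": 0.51, "y": 0.03, "z": 0, "wx": 0, "wy": 0, "wz": 0}, {"gripper": 1, "x": 0.51, "y": 0, "z": 0, "wx": 0, "wy": 0, "wz": 0}, {"gripper": 1, "x": 0.51, "y": 0, "z": 0, "wx": 0, "wy": 0, "wz": 0}, {"gripper": 1, "x": 0, "y": 0, "z": 0.5, "wx": 0, "wy": 0, "wz": 0}, {"gripper": 1, "x": 0, "y": 0, "z": 0.5, "wx": 0, "wy": 0, "wz": 0}, {"gripper": 1, "x": 0, "y": 0, "z": 0, "wx": 0, "wy": 0, "wz": 0}, {"gripper": 1, "x": 0, "y": 0, "z": 0, "wx": 0, "wy": 0, "wz": 0}]'

```text
clock: 8.5
ee_pos: [0.5304, -0.0904, 0.1406]
ee_rot: [0.061, 0.998, -0.0, 0.001]
force: [-0.8, -1.6, -1.1]
gripper_width: 0.0157
grasp_force: 58.8
```

```bash
python3 - <<'E'
from h import *
w=get_image("wrist");s=get_state();M=R.from_quat(s["ee_rot"]).as_matrix();print(s["ee_pos"],M.round(3).tolist(),s["force"])
print("tool err",M.T@(np.array([.530,-.0895,.0815])-s["ee_pos"]))
cv2.imwrite("pics/w6.png",cv2.resize(w["color"],(800,600)))
E
```

```text
[ 0.53095807 -0.09056802  0.14103685] [[-0.992, 0.123, 0.003], [0.123, 0.992, -0.0], [-0.003, -0.0, -1.0]] [ 0.06807493 -0.17827852 -1.29204455]
tool err [0.0012751  0.00094714 0.05953295]
```

View pics/w6.png

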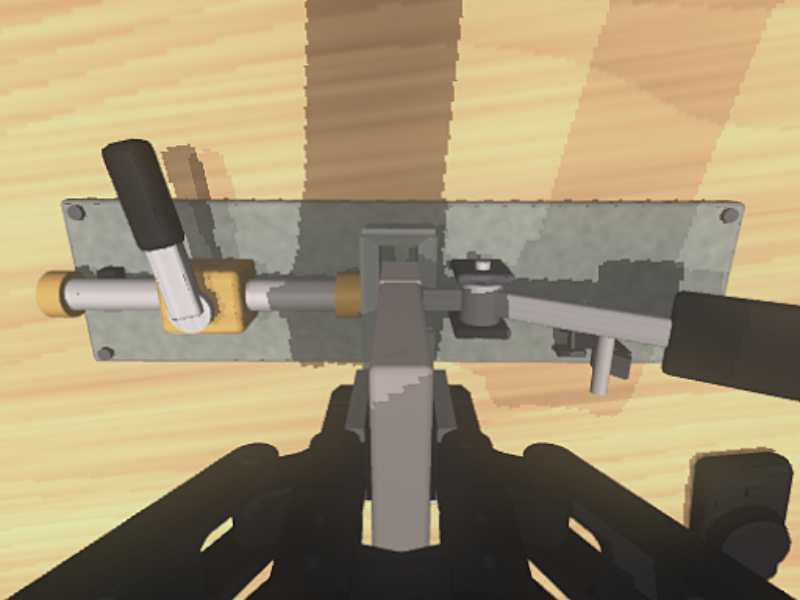

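The meter's foot is at columns 380–420 and the slot rim at 360–438, so they are centred on each other.

Request:
arm_command --steps '[{"gripper": 1, "x": 0.03, "y": 0, "z": 0.2, "wx": 0, "wy": 0, "wz": 0}, {"gripper": 1, "x": 0, "y": 0, "z": 0.25, "wx": 0, "wy": 0, "wz": 0}, {"gripper": 1, "x": 0, "y": 0, "z": 0.25, "wx": 0, "wy": 0, "wz": 0}, {"gripper": 1, "x": 0, "y": 0, "z": 0.2, "wx": 0, "wy": 0, "wz": 0}, {"gripper": 1, "x": 0, "y": 0, "z": 0, "wx": 0, "wy": 0, "wz": 0}, {"gripper": 1, "x": 0, "y": 0, "z": 0, "wx": 0, "wy": 0, "wz": 0}]'

```text
clock: 9.15
ee_pos: [0.5281, -0.0902, 0.1029]
ee_rot: [0.062, 0.998, 0.0, -0.001]
force: [0.0, 0.3, -0.7]
gripper_width: 0.015
grasp_force: 58.7
```

No contact force. Lowering the rest of the way.

Request:
arm_command --steps '[{"gripper": 1, "x": 0, "y": 0, "z": 0.15, "wx": 0, "wy": 0, "wz": 0}, {"gripper": 1, "x": 0, "y": 0, "z": 0.15, "wx": 0, "wy": 0, "wz": 0}, {"gripper": 1, "x": 0, "y": 0, "z": 0.15, "wx": 0, "wy": 0, "wz": 0}, {"gripper": 1, "x": 0, "y": 0, "z": 0.05, "wx": 0, "wy": 0, "wz": 0}, {"gripper": 1, "x": 0, "y": 0, "z": 0, "wx": 0, "wy": 0, "wz": 0}, {"gripper": 1, "x": 0, "y": 0, "z": 0, "wx": 0, "wy": 0, "wz": 0}]'

```text
clock: 9.75
ee_pos: [0.5283, -0.0902, 0.0833]
ee_rot: [0.062, 0.998, 0.0, -0.0]
force: [1.0, 1.0, -2.1]
gripper_width: 0.0153
grasp_force: 58.7
```

Request:
arm_command --steps '[{"gripper": 1, "x": 0, "y": 0, "z": 0.05, "wx": 0, "wy": 0, "wz": 0}, {"gripper": 1, "x": 0, "y": 0, "z": 0.05, "wx": 0, "wy": 0, "wz": 0}, {"gripper": 1, "x": 0, "y": 0, "z": 0, "wx": 0, "wy": 0, "wz": 0}, {"gripper": 1, "x": 0, "y": 0, "z": 0, "wx": 0, "wy": 0, "wz": 0}]'

```text
clock: 10.15
ee_pos: [0.5288, -0.0904, 0.0815]
ee_rot: [0.062, 0.998, 0.0, 0.001]
force: [-3.8, 0.6, 9.5]
gripper_width: 0.0155
grasp_force: 60.2
```

There is floor contact of 9.5 N at the expected height of 81.5 mm, so I'll release and lift.

Request:
arm_command --steps '[{"gripper": 0.9, "x": 0, "y": 0, "z": 0, "wx": 0, "wy": 0, "wz": 0}, {"gripper": 0.5, "x": 0, "y": 0, "z": 0, "wx": 0, "wy": 0, "wz": 0}, {"gripper": 0.4, "x": 0, "y": 0, "z": 0, "wx": 0, "wy": 0, "wz": 0}, {"gripper": 0.4, "x": 0, "y": 0, "z": 0, "wx": 0, "wy": 0, "wz": 0}, {"gripper": 0.4, "x": 0, "y": 0, "z": 0, "wx": 0, "wy": 0, "wz": 0}, {"gripper": 0.4, "x": 0, "y": 0, "z": -0.4, "wx": 0, "wy": 0, "wz": 0}, {"gripper": 0.4, "x": 0, "y": 0, "z": -0.8, "wx": 0, "wy": 0, "wz": 0}, {"gripper": 0.4, "x": 0, "y": 0, "z": -0.8, "wx": 0, "wy": 0, "wz": 0}]'

```text
clock: 10.95
ee_pos: [0.5276, -0.0901, 0.1594]
ee_rot: [0.062, 0.998, -0.0, -0.001]
force: [0.3, -0.1, -0.1]
gripper_width: 0.0514
grasp_force: 0.0
```

Request:
arm_command --steps '[{"gripper": 1, "x": 0, "y": 0, "z": -0.5, "wx": 0, "wy": 0, "wz": 0}, {"gripper": 1, "x": -0.6, "y": 0.8, "z": 0, "wx": 0, "wy": 0, "wz": 0}, {"gripper": 1, "x": -0.6, "y": 0.8, "z": 0, "wx": 0, "wy": 0, "wz": 0}, {"gripper": 1, "x": 0, "y": 0.8, "z": 0, "wx": 0, "wy": 0, "wz": 0}, {"gripper": 1, "x": 0, "y": 0, "z": 0, "wx": 0, "wy": 0, "wz": 0}, {"gripper": 1, "x": 0, "y": 0, "z": 0, "wx": 0, "wy": 0, "wz": 0}]'

```text
clock: 11.55
ee_pos: [0.5875, 0.0001, 0.1787]
ee_rot: [0.06, 0.998, -0.0, -0.001]
force: [-0.0, -0.5, -0.4]
gripper_width: -0.0003
grasp_force: 0.0
```

```bash
python3 - <<'E'
from h import *
import pickle
w=get_image("wrist");s=get_state();M=R.from_quat(s["ee_rot"]).as_matrix();print(s["ee_pos"],M.round(3).tolist(),s["force"],s["gripper_width"])
pickle.dump(w,open("w7.pkl","wb"));cv2.imwrite("pics/w7.png",cv2.resize(w["color"],(800,600)))
v=np.load("stand.npy");A=R.from_euler("z",v[2]).as_matrix();W=lambda X:A@X+[.530,-.0899,0]
print("pad",W([0,.045+.115*np.cos(.5236)-.002,.096]),"down pad",W([0,.158,.035]),"sleeve0",W([-.058,-.105,.056]),"sleeve90",W([0,-.163,.056]))
print("pad px",proj(w,W([0,.1426,.096]))*1.5625)
h=.0548
print("meter top px",(proj(w,[W([a,b,.12]) for a,b in((-.03,-.008),(-.03,.008),(.03,.008),(.03,-.008))])*1.5625).round().tolist())
E
```

```text
[ 0.58738576 -0.00179316  0.17895924] [[-0.992, 0.123, -0.001], [0.123, 0.992, -0.001], [0.001, -0.001, -1.0]] [ 0.52184258 -1.35360705  0.59485954] 8.399894496885663e-05
pad [0.54790992 0.05156362 0.096     ] down pad [0.54984509 0.06684876 0.035     ] sleeve0 [ 0.45927113 -0.18678357  0.056     ] sleeve90 [ 0.5095269  -0.25160916  0.056     ]
pad px [[497.18663462 221.91803479]]
meter top px [[136.0, 153.0], [177.0, 153.0], [196.0, 297.0], [159.0, 297.0]]
```

View pics/w7.png

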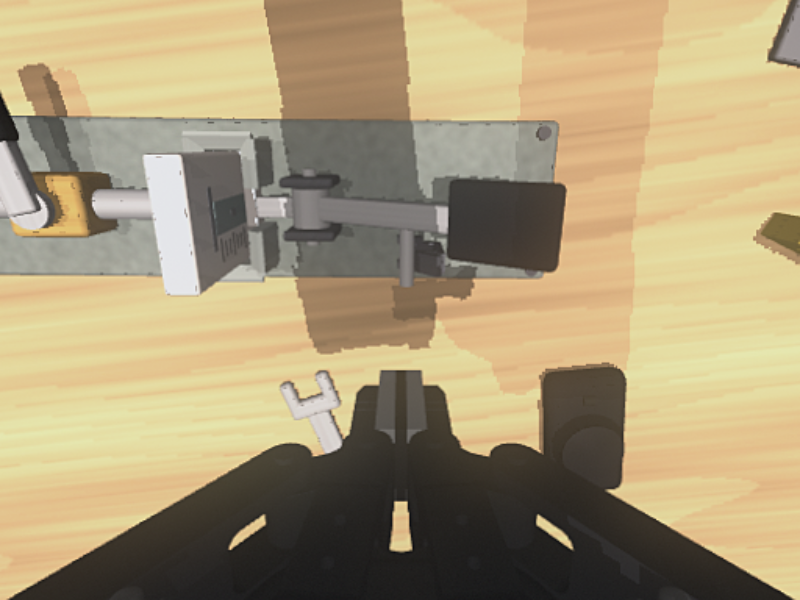

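The meter stands seated in the slot with its top at (145–203, 153–295) and the lever still up. The paddle is at (449–565, 180–270). I'll go above the paddle with the fingers shut.

Request:
arm_command --steps '[{"gripper": 1, "x": 0.42, "y": 0.5, "z": 0, "wx": 0, "wy": 0, "wz": 0}, {"gripper": 1, "x": 0.42, "y": 0.5, "z": 0, "wx": 0, "wy": 0, "wz": 0}, {"gripper": 1, "x": 0.42, "y": 0.5, "z": 0, "wx": 0, "wy": 0, "wz": 0}, {"gripper": 1, "x": 0, "y": 0, "z": 0.5, "wx": 0, "wy": 0, "wz": 0}, {"gripper": 1, "x": 0, "y": 0, "z": 0.5, "wx": 0, "wy": 0, "wz": 0}, {"gripper": 1, "x": 0, "y": 0, "z": 0.25, "wx": 0, "wy": 0, "wz": 0}, {"gripper": 1, "x": 0, "y": 0, "z": 0, "wx": 0, "wy": 0, "wz": 0}]'

```text
clock: 12.3
ee_pos: [0.5437, 0.063, 0.1278]
ee_rot: [0.063, 0.998, -0.001, -0.002]
force: [-0.4, 0.1, 0.1]
gripper_width: 0.0001
grasp_force: 0.0
```

Request:
arm_command --steps '[{"gripper": 1, "x": 0, "y": 0, "z": 0.3, "wx": 0, "wy": 0, "wz": 0}, {"gripper": 1, "x": 0, "y": 0, "z": 0.4, "wx": 0, "wy": 0, "wz": 0}, {"gripper": 1, "x": 0, "y": 0, "z": 0.4, "wx": 0, "wy": 0, "wz": 0}, {"gripper": 1, "x": 0, "y": 0, "z": 0.4, "wx": 0, "wy": 0, "wz": 0}, {"gripper": 1, "x": 0, "y": 0, "z": 0.4, "wx": 0, "wy": 0, "wz": 0}, {"gripper": 1, "x": 0, "y": 0, "z": 0.2, "wx": 0, "wy": 0, "wz": 0}, {"gripper": 1, "x": 0, "y": 0, "z": 0, "wx": 0, "wy": 0, "wz": 0}]'

```text
clock: 13.0
ee_pos: [0.5472, 0.0666, 0.0461]
ee_rot: [0.061, 0.998, 0.001, 0.002]
force: [-0.0, 1.9, 2.8]
gripper_width: 0.0001
grasp_force: 1.6
```

Request:
arm_command --steps '[{"gripper": 1, "x": 0, "y": -0.05, "z": 0.1, "wx": 0, "wy": 0, "wz": 0}, {"gripper": 1, "x": 0, "y": 0, "z": 0.1, "wx": 0, "wy": 0, "wz": 0}, {"gripper": 1, "x": 0, "y": 0, "z": 0.1, "wx": 0, "wy": 0, "wz": 0}, {"gripper": 1, "x": 0, "y": 0, "z": 0.05, "wx": 0, "wy": 0, "wz": 0}, {"gripper": 1, "x": 0, "y": 0, "z": 0, "wx": 0, "wy": 0, "wz": 0}, {"gripper": 1, "x": 0, "y": 0, "z": 0, "wx": 0, "wy": 0, "wz": 0}]'

```text
clock: 13.6
ee_pos: [0.5473, 0.065, 0.0355]
ee_rot: [0.061, 0.998, 0.002, 0.003]
force: [-4.6, 2.7, 17.7]
gripper_width: 0.0
grasp_force: 8.9
```

Request:
arm_command --steps '[{"gripper": 1, "x": 0, "y": 0, "z": 0.06, "wx": 0, "wy": 0, "wz": 0}, {"gripper": 1, "x": 0, "y": 0, "z": 0.06, "wx": 0, "wy": 0, "wz": 0}, {"gripper": 1, "x": 0, "y": 0, "z": 0, "wx": 0, "wy": 0, "wz": 0}, {"gripper": 1, "x": 0, "y": 0, "z": 0, "wx": 0, "wy": 0, "wz": 0}]'

```text
clock: 14.0
ee_pos: [0.5476, 0.065, 0.035]
ee_rot: [0.061, 0.998, 0.002, 0.003]
force: [-11.6, 2.5, 44.1]
gripper_width: 0.0002
grasp_force: 21.4
```

Hard stop reached: 44 N with no further travel. I'll rise and check that the catch holds.

Request:
arm_command --steps '[{"gripper": 1, "x": 0, "y": 0, "z": -0.2, "wx": 0, "wy": 0, "wz": 0}, {"gripper": 1, "x": 0, "y": 0, "z": -0.4, "wx": 0, "wy": 0, "wz": 0}, {"gripper": 1, "x": 0, "y": 0, "z": -0.8, "wx": 0, "wy": 0, "wz": 0}, {"gripper": 1, "x": 0, "y": 0, "z": -0.8, "wx": 0, "wy": 0, "wz": 0}, {"gripper": 1, "x": 0, "y": 0, "z": -0.8, "wx": 0, "wy": 0, "wz": 0}, {"gripper": 1, "x": -0.7, "y": -0.5, "z": -0.4, "wx": 0, "wy": 0, "wz": 0}, {"gripper": 1, "x": -0.7, "y": -0.8, "z": 0, "wx": 0, "wy": 0, "wz": 0}, {"gripper": 1, "x": 0, "y": -0.8, "z": 0, "wx": 0, "wy": 0, "wz": 0}]'

```text
clock: 14.8
ee_pos: [0.5933, -0.0299, 0.1635]
ee_rot: [0.062, 0.998, -0.001, 0.002]
force: [-0.7, -0.4, -0.8]
gripper_width: 0.0001
grasp_force: 0.0
```

Request:
arm_command --steps '[{"gripper": 1, "x": 0, "y": -0.9, "z": 0, "wx": 0, "wy": 0, "wz": 0}, {"gripper": 1, "x": 0, "y": -0.9, "z": 0, "wx": 0, "wy": 0, "wz": 0}, {"gripper": 1, "x": 0, "y": 0, "z": 0, "wx": 0, "wy": 0, "wz": 0}, {"gripper": 1, "x": 0, "y": 0, "z": 0, "wx": 0, "wy": 0, "wz": 0}]'

```text
clock: 15.2
ee_pos: [0.5807, -0.1011, 0.1626]
ee_rot: [0.064, 0.998, -0.0, -0.0]
force: [-0.3, 1.2, -1.4]
gripper_width: -0.0002
grasp_force: 0.0
```

```bash
python3 - <<'E'
from h import *
w=get_image("wrist");s=get_state();M=R.from_quat(s["ee_rot"]).as_matrix();print(s["ee_pos"],M.round(3).tolist(),s["force"])
cv2.imwrite("pics/w8.png",cv2.resize(w["color"],(800,600)))
v=np.load("stand.npy");A=R.from_euler("z",v[2]).as_matrix();W=lambda X:A@X+[.5302,-.088,0]
for n,X in dict(pad_down=(0,.16,.035),pad_up=(0,.1426,.096),axis=(0,-.105,.064),sleeve=(-.058,-.105,.064),tip=(-.083,-.105,.064)).items():print(n,(proj(w,W(X))*1.5625).round(),W(X).round(4))
for r in regions_of(w,"valve_grip")[:1]:
    print(r["conf"],r["pixel"]*1.5625 if hasattr(r["pixel"],"dtype") else r["pixel"],atz(w,r["pixel"],.06))
E
```

```text
[ 0.58107007 -0.09881398  0.16249202] [[-0.992, 0.124, -0.0], [0.124, 0.992, 0.001], [0.0, 0.001, -1.0]] [-0.07228399  0.59993365 -0.39975582]
pad_down [[702. 197.]] [0.5503 0.0707 0.035 ]
pad_up [[747. 212.]] [0.5481 0.0535 0.096 ]
axis [[199. 204.]] [ 0.517  -0.1922  0.064 ]
sleeve [[182.  75.]] [ 0.4595 -0.1849  0.064 ]
tip [[173.  12.]] [ 0.4347 -0.1817  0.064 ]
0.77 [111.5, 75.3] [ 0.47627685 -0.19492219  0.06      ]
```

View pics/w8.png

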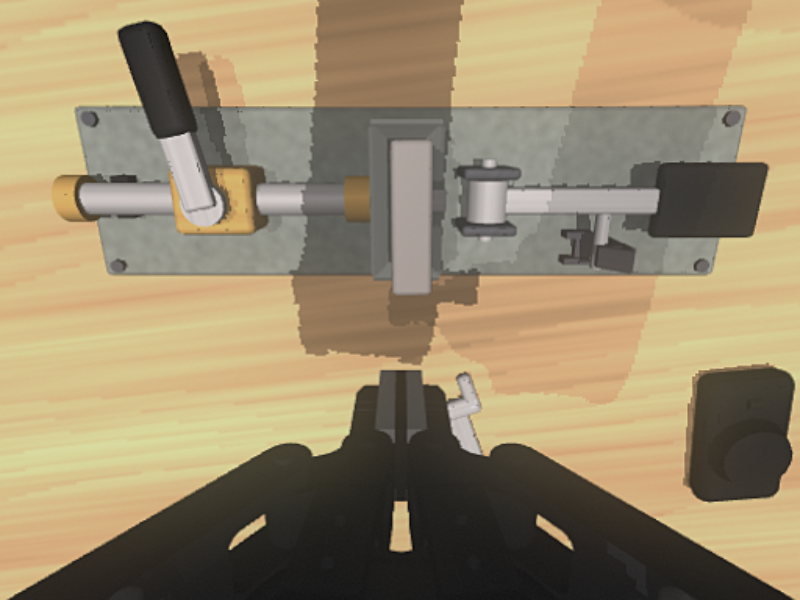

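The meter's top is at (411,215), square in the slot. The paddle is at (708,200), matching the prediction for fully down, so the catch holds. The valve hub is at (205,208) and the black sleeve at (157,80). I'll triangulate the sleeve to get the handle's true direction.

```bash
python3 - <<'E'
from h import *
v=np.load("stand.npy");A=R.from_euler("z",v[2]).as_matrix();o=np.array([.5302,-.088,0])
rs=[];ends={}
for n in("wrist","top","scene"):
    w=get_image(n);r=regions_of(w,"valve_grip")
    r=[a for a in r if a["region"].sum()<4000]
    if not r: print(n,"none");continue
    m=r[0]["region"];g=w["color"].max(2);b=(m&(g<70)).astype(np.uint8)
    k,l,st,c=cv2.connectedComponentsWithStats(b);i=1+st[1:,4].argmax();ys,xs=np.where(l==i);P=np.c_[xs,ys].astype(np.float32)
    cen=P.mean(0);vx=cv2.fitLine(P,cv2.DIST_L2,0,0.01,0.01).ravel()
    print(n,r[0]["conf"],(cen*1.5625).round(1),len(xs),vx[:2].round(2));rs.append(ray(w,cen))
for c in([0,1],[0,2],[0,1,2]):
    if max(c)<len(rs):
        X=tri([rs[i] for i in c]);print(c,X.round(4),"stand",(A.T@(X-o)).round(4))
E
```

```text
wrist 0.84 [149.5  76.6] 2177 [0.36 0.93]
top 0.43 [414.4 349.4] 460 [0.99 0.11]
scene 0.78 [217.8 232.2] 92 [ 0.07 -1.  ]
[0, 1] [0.5378 0.0554 0.5976] stand [-0.0105  0.1432  0.5976]
[0, 2] [ 0.4588 -0.1995  0.0587] stand [-0.0569 -0.1196  0.0587]
[0, 1, 2] [ 0.544  -0.0676  0.198 ] stand [0.0111 0.022  0.198 ]
```

The wrist and scene views put the sleeve at (-57, -120, 59) mm in the stand frame, so the handle starts about 14° open. I'll put the shut fingers behind it, on its slot side.

Request:
arm_command --steps '[{"gripper": 1, "x": 0.73, "y": -0.56, "z": 0, "wx": 0, "wy": 0, "wz": 0}, {"gripper": 1, "x": 0.73, "y": -0.56, "z": 0, "wx": 0, "wy": 0, "wz": 0}, {"gripper": 1, "x": 0.73, "y": -0.56, "z": 0, "wx": 0, "wy": 0, "wz": 0}, {"gripper": 1, "x": 0.73, "y": -0.56, "z": 0, "wx": 0, "wy": 0, "wz": 0}, {"gripper": 1, "x": 0, "y": 0, "z": 0.6, "wx": 0, "wy": 0, "wz": 0}, {"gripper": 1, "x": 0, "y": 0, "z": 0.6, "wx": 0, "wy": 0, "wz": 0}, {"gripper": 1, "x": 0, "y": 0, "z": 0, "wx": 0, "wy": 0, "wz": 0}, {"gripper": 1, "x": 0, "y": 0, "z": 0, "wx": 0, "wy": 0, "wz": 0}]'

```text
clock: 16.4
ee_pos: [0.4545, -0.1731, 0.1147]
ee_rot: [0.061, 0.998, 0.0, -0.0]
force: [0.8, -0.7, 1.0]
gripper_width: 0.0
grasp_force: 0.0
```

```bash
cat > where.py <<'E'
from h import *
v=np.load("stand.npy");A=R.from_euler("z",v[2]).as_matrix();o=np.array([.5302,-.088,0])
s=get_state();print("tcp in stand",(A.T@(s["ee_pos"]-o)).round(4),s["force"].round(1) if hasattr(s["force"],"round") else s["force"])
E
python3 where.py
```

```text
tcp in stand [-0.0644 -0.0939  0.1147] [ 0.8 -0.7  1. ]
```

Request:
arm_command --steps '[{"gripper": 1, "x": 0, "y": 0, "z": 0.5, "wx": 0, "wy": 0, "wz": 0}, {"gripper": 1, "x": 0, "y": 0, "z": 0.4, "wx": 0, "wy": 0, "wz": 0}, {"gripper": 1, "x": 0, "y": 0, "z": 0.4, "wx": 0, "wy": 0, "wz": 0}, {"gripper": 1, "x": 0, "y": 0, "z": 0.3, "wx": 0, "wy": 0, "wz": 0}, {"gripper": 1, "x": 0, "y": 0, "z": 0, "wx": 0, "wy": 0, "wz": 0}, {"gripper": 1, "x": 0, "y": 0, "z": 0, "wx": 0, "wy": 0, "wz": 0}]'

```text
clock: 17.0
ee_pos: [0.4552, -0.1736, 0.0512]
ee_rot: [0.061, 0.998, -0.0, 0.001]
force: [-0.7, -0.0, 0.2]
gripper_width: -0.0001
grasp_force: 0.0
```

Request:
arm_command --steps '[{"gripper": 1, "x": -0.03, "y": -0.29, "z": 0, "wx": 0, "wy": 0, "wz": 0}, {"gripper": 1, "x": -0.03, "y": -0.29, "z": 0, "wx": 0, "wy": 0, "wz": 0}, {"gripper": 1, "x": -0.08, "y": -0.22, "z": 0, "wx": 0, "wy": 0, "wz": 0}, {"gripper": 1, "x": -0.08, "y": -0.22, "z": 0, "wx": 0, "wy": 0, "wz": 0}, {"gripper": 1, "x": -0.14, "y": -0.19, "z": 0, "wx": 0, "wy": 0, "wz": 0}, {"gripper": 1, "x": -0.14, "y": -0.19, "z": 0, "wx": 0, "wy": 0, "wz": 0}, {"gripper": 1, "x": 0, "y": 0, "z": 0, "wx": 0, "wy": 0, "wz": 0}]'

```text
clock: 17.7
ee_pos: [0.4677, -0.2339, 0.0505]
ee_rot: [0.062, 0.998, -0.001, 0.0]
force: [0.1, -0.1, -0.4]
gripper_width: -0.0002
grasp_force: 0.0
```

```bash
python3 where.py
```

```text
tcp in stand [-0.0437 -0.1526  0.0505] [ 0.1 -0.1 -0.4]
```

Request:
arm_command --steps '[{"gripper": 1, "x": -0.15, "y": -0.1, "z": 0, "wx": 0, "wy": 0, "wz": 0}, {"gripper": 1, "x": -0.15, "y": -0.1, "z": 0, "wx": 0, "wy": 0, "wz": 0}, {"gripper": 1, "x": -0.17, "y": -0.05, "z": 0, "wx": 0, "wy": 0, "wz": 0}, {"gripper": 1, "x": -0.17, "y": -0.05, "z": 0, "wx": 0, "wy": 0, "wz": 0}, {"gripper": 1, "x": 0, "y": 0, "z": 0, "wx": 0, "wy": 0, "wz": 0}, {"gripper": 1, "x": 0, "y": 0, "z": 0, "wx": 0, "wy": 0, "wz": 0}]'

```text
clock: 18.3
ee_pos: [0.4907, -0.2467, 0.0501]
ee_rot: [0.062, 0.998, -0.0, -0.001]
force: [-3.7, 1.0, 0.7]
gripper_width: -0.0003
grasp_force: 1.8
```

```bash
cat >> where.py <<'E'
for n in("wrist","top","scene"):
    w=get_image(n)
    for r in [a for a in regions_of(w,"valve_grip") if a["region"].sum()<4000][:2]:
        ys,xs=np.where(r["region"]&(w["color"].max(2)<70))
        if len(xs): c=[xs.mean(),ys.mean()];print(n,round(r["conf"],2),np.round(c),"stand@.06",(A.T@(atz(w,c,.06)-o)).round(3))
E
python3 where.py
```

```text
tcp in stand [-0.0192 -0.1624  0.0501] [-3.7  1.   0.7]
wrist 0.95 [215. 281.] stand@.06 [-0.009 -0.182  0.06 ]
top 0.83 [411. 239.] stand@.06 [ 0.003 -0.148  0.06 ]
scene 0.62 [115. 163.] stand@.06 [ 0.007 -0.158  0.06 ]
```

Request:
arm_command --steps '[{"gripper": 1, "x": -0.1, "y": 0, "z": 0, "wx": 0, "wy": 0, "wz": 0}, {"gripper": 1, "x": -0.1, "y": 0, "z": 0, "wx": 0, "wy": 0, "wz": 0}, {"gripper": 1, "x": 0, "y": 0, "z": 0, "wx": 0, "wy": 0, "wz": 0}]'

```text
clock: 18.9
ee_pos: [0.4909, -0.2467, 0.0499]
ee_rot: [0.062, 0.998, 0.002, -0.008]
force: [-18.2, 3.5, 13.2]
gripper_width: -0.0005
grasp_force: 9.2
```

The handle is against its stop: 18 N with no motion. I'll back off sideways, rise, and check.

Request:
arm_command --steps '[{"gripper": 1, "x": 0.4, "y": 0, "z": 0, "wx": 0, "wy": 0, "wz": 0}, {"gripper": 1, "x": 0.5, "y": 0, "z": 0, "wx": 0, "wy": 0, "wz": 0}, {"gripper": 1, "x": 0, "y": 0, "z": -0.8, "wx": 0, "wy": 0, "wz": 0}, {"gripper": 1, "x": 0, "y": 0, "z": -0.8, "wx": 0, "wy": 0, "wz": 0}, {"gripper": 1, "x": 0, "y": 0, "z": -0.8, "wx": 0, "wy": 0, "wz": 0}, {"gripper": 1, "x": 0, "y": 0, "z": -0.8, "wx": 0, "wy": 0, "wz": 0}, {"gripper": 1, "x": 0, "y": 0, "z": 0, "wx": 0, "wy": 0, "wz": 0}, {"gripper": 1, "x": 0, "y": 0, "z": 0, "wx": 0, "wy": 0, "wz": 0}]'

```text
clock: 19.7
ee_pos: [0.466, -0.2434, 0.1804]
ee_rot: [0.061, 0.998, -0.001, 0.003]
force: [-1.2, -0.7, -0.6]
gripper_width: 0.0001
grasp_force: 0.0
```

```bash
python3 where.py; python3 - <<'E'
from h import *
v=np.load("stand.npy");A=R.from_euler("z",v[2]).as_matrix();o=np.array([.5302,-.088,0])
for n in("top","scene"):
    w=get_image(n)
    print(n,"expect pad down/up px",proj(w,[A@X+o for X in([0,.16,.035],[0,.1426,.096])]).round().tolist(),"sleeve open px",proj(w,A@[0,-.163,.06]+o).round())
    for t in("lever_pad","meter"):
        for r in regions_of(w,t)[:3]:
            m=r["region"]&(w["color"].max(2)<60);ys,xs=np.where(m if t=="lever_pad" else r["region"])
            if len(xs):print(t,round(r["conf"],2),np.round(r["pixel"]),np.median(xs),np.median(ys),len(xs))
E
```

```text
tcp in stand [-0.0442 -0.1622  0.1804] [-1.2 -0.7 -0.6]
wrist 0.78 [251. 228.] stand@.06 [-0.002 -0.166  0.06 ]
top 0.68 [419. 241.] stand@.06 [ 0.    -0.165  0.06 ]
scene 0.56 [114. 163.] stand@.06 [ 0.008 -0.158  0.06 ]
top expect pad down/up px [[265.0, 225.0], [274.0, 224.0]] sleeve open px [[418. 242.]]
lever_pad 0.92 [276. 227.] 265.0 224.0 433
meter 0.79 [131. 179.] 134.0 180.0 647
meter 0.53 [171. 201.] 170.0 199.0 339
scene expect pad down/up px [[250.0, 182.0], [241.0, 160.0]] sleeve open px [[114. 161.]]
lever_pad 0.61 [242. 182.] 249.0 181.0 261
meter 0.91 [180. 160.] 178.0 159.0 545
meter 0.7 [240. 178.] 240.0 179.0 542
meter 0.62 [338. 193.] 341.0 191.0 1210
```

The sleeve is in line with the pipe at stand (0, -165) mm, the paddle pixels match the down position in both views, and the meter stands in the stand. Handing in.

```bash
python3 -c "
from plant import *
print(sign_off())"
```

```text
the job is handed in; nothing more can be done
None
```

The job is handed in, with no verdict returned: by my last measurements the meter is home in the slot, the lever is held down by its catch and the valve is open; I viewed 11 pictures, one over the limit of 10.

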